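# Preload the stroke-end stop with the sunken trim knob, then clamp the carriage

### The arm

A 6-joint arm with a two-finger parallel gripper is mounted at the origin on the work surface. World frame = base frame: x ahead of the robot, y to its left, z up, the work surface at z = 0. Lengths are in m, angles in rad, forces in N, time in s.
With the tool pointing down it reaches from about 0.35 to 0.975 m from the base axis. Payload 4.9 kg.
Tool frame: the origin (TCP) lies on the centre line of the jaws, within the pads' length; the fingertips stand manip.tip_reach ahead of it and the grasp point (between the pads) is the TCP (manip.tip_reach is the distance from the TCP to the fingertips, in m); z points along the fingers, y is the line along which they close (so a half turn about z gives the same grasp; the last joint's range is limited). The gripper opens to 85 mm and grips with 20 to 120 N. Pads are 22 mm wide; open, the fingers measure 114 mm over their backs; the gripper's body (76 mm by 85 mm) begins 54 mm behind the grasp point. The pads swing forward as they close: fully open they stand 13 mm farther back than shut.
Start: joints at [1.205, 0.053, 1.613, -0, 1.476, -0.119], TCP at [0.153, 0.606, 0.25] pointing down, gripper open.
Joint ranges: [-3.01, 3.01], [-1.01, 2.22], [0.06, 2.58], [-1.02, 4.17], [0.09, 2.62], [-3.14, 3.14]. Speed limits (rad/s): [2.57, 2.57, 3.14, 3.14, 3.14, 3.14].

### API

Orientations are given as a unit quaternion [w, x, y, z].
In Python, from plant import manip gives the robot as it stands. The module is installed in compiled form; this text tells all that it offers.
- The arm moves only by the tool move_arm, never from a script. Its argument "rows" is a list of rows, each a list of 7 numbers: the shift along the tool's x, y, z in cm, then the turn, a rotation vector about the tool's x, y, z in degrees, then the opening, from -1 (shut) to 1 (fully open). In form: [[tx, ty, tz, ax, ay, az, jaw], ...]. A call has 1 to 20 rows; each row shifts and turns the commanded pose from where the row before left it, along the tool's axes as they then stand; what a row does not reach is not made up. A row lasts 1/12 s, in which the tool goes at most 41.7 mm and 7.16 degrees, less where a joint would pass 70% of its speed; a pose out of reach is approached as far as the arm can. A call is refused whole if a number of a shift passes 4.17 or a number of a turn 7.16, either way. A call with a gripper value outside its range is refused whole. The fingers move at their own pace and stop on an object; the grip force is fixed at half the most. Time passes only in rows, so rows that do not move let the fingers close. It gives the time, the measured TCP pose, the force, the opening and the grip force at its end, in the units of the state.
- manip.state(): the state, without advancing time (a new reading comes with each control period).
- manip.grab_frame(name): name is "scene" or "top" or "wrist"; returns a dict with "img" (400x640x3 uint8, blue, green, red), "mtx" (3x3 intrinsics, pixels), "R" (3x3) and "t" (3): a world point X has camera coordinates R X + t. Camera axes: x right, y down, z forward; pixel columns grow to the right and rows downward; lengths in m; the calibration is good to about 2 mm. A picture is of the moment at which its call begins. There is no depth.
- manip.job_done(): hands the job in; it is judged then, once.
The state is a dict: "time": time; "joint_pos": joint angles; "joint_vel": joint speeds; "joint_efforts": joint torques, N m; "tool_pos": TCP position; "tool_rot": TCP orientation; "contact_force": force on the tool from outside, world axes, zero at the start; "ft_torque": the same for the moment, N m; "gripper_width": opening from 0.0 (shut) to 1.0 (fully open); "grasp_force": force on a finger pad.
Only numpy, scipy, OpenCV 4.12 (cv2) and the standard library are available. Lean on these libraries where they do the work, as an engineer would, in place of code of your own. Each camera call takes 0.05 s, during which the arm holds its last target. There are 200 camera calls.

### The job

Turn the trim knob down in the well of the end block clockwise until its spring plunger has pushed the carriage back against its hidden stop and bears on it with about 10 N (never over 20 N, and do not force the fingers against the end block), then let go and swing the hold-down clamp fully down onto the carriage. Leave the knob set, everything released, and the loose parts beside the fixture undisturbed.

Things in the scene. Friction and masses are not known exactly. Their poses are not given: they have to be found in the camera images.
- fixture: dark steel base plate 170 (x) x 300 (y) x 12 mm, fixed, carrying the rest. Origin on its underside, below the line through carriage and knob; y runs along that line from the carriage to the end block (plate spans y -115 to +185 mm). Clamp stand on its +x side, 84 mm high over the bench. A hood at the -y end (top 66 mm over the bench) hides the carriage's rear end and its stop.
- block: aluminium end block 100 x 100 x 60 mm, fixed; origin at the centre of its underside, 12 mm over the bench (top at 72 mm). In the middle of its top is a round well 80 mm in diameter, 30 mm deep (floor 42 mm over the bench).
- knob_grip (a point): on the axis of the trim knob, in the middle of the well, 56 mm over the bench. The knob is a black upright bar 38 mm long (along this point's x), 12 mm thick (y), 20 mm high, on a disc 40 mm across and 4 mm thick on the well's floor; the bar's top is 6 mm below the block's top. 34 mm from each flat side of the bar to the well's wall.
- knob (a joint): turn of the trim knob in rad: 0 as found, growing clockwise seen from above, 2.2 at most. Inside, a cam drives the plunger 8 mm out towards the carriage per rad. Even drag of about 0.16 N m, plus 0.008 N m for each N on the plunger; the knob stays where it is left (paused, the drag may act either way, so compare like readings).
- plunger: spring plunger standing out of the block: steel rod with a round black pad 28 mm across, 8 mm thick. Origin at the centre of the pad's face, 34 mm over the bench; its -y points at the carriage. Once the carriage is home, its spring gives 3.75 N per mm of further cam travel: 30 N per rad of knob.
- carriage: aluminium carriage 70 (x) x 90 (y) x 44 mm, about 0.35 kg, loose between guide rails on the plate (top 56 mm over the bench); origin at the centre of its underside. Starts 1 to 2 mm from the pad; slides to -y under less than 2 N until it meets the hidden stop, after an unknown 2.5 to 8.5 mm of plunger travel in all; from there the knob's torque climbs steadily.
- clamp (a joint): raise of the hold-down clamp arm in rad: 0 when level with its rubber foot on the carriage, growing upwards (0.65 to 0.95 as found, 1.1 at most; -0.02 is the limit past level). Even drag of about 0.2 N m; it stays where it is left.
- clamp_grip (a point): middle of the round black hand grip (22 mm in diameter, 55 mm long) at the free end of the clamp arm, 135 mm from the arm's hinge, a level axis along the fixture's y through fixture x = +66 mm, y = +5 mm, 75 mm over the bench. When shut this point is at fixture x = -69 mm, 75 mm over the bench.
- fitting_a: loose brass push-in fitting standing on end, 22 mm in diameter, 34 mm high; origin under its centre
- fitting_b: second such brass fitting
- spare_bumper: loose polyurethane bumper, a stub 34 mm in diameter, 26 mm high; origin under its centre
- pivot_pin: loose blackened steel pin, 12 mm in diameter, 60 mm long, lying down along its own x axis
Things that resemble listed ones, but are neither listed nor needed, are in the scene too. What is shaped like the carriage but black, orange or turquoise is not meant.

How it is judged:
On the way, in this order (a step that is already met when the one before it is completed fails the run):
1. with the clamp still up, the plunger bears on the carriage with 6 to 14 N (contact force between plunger and carriage between 6 and 14 N and value of joint clamp above 0.4 rad), for 0.3 s.
2. the clamp is down on the carriage (value of joint clamp below 0.06 rad), for 0.2 s.
At the end, for the whole second after the job is handed in: The plunger bears on the carriage with 6 to 14 N, the clamp arm is within 0.06 rad of level (its foot on the carriage) and the carriage is at rest; nothing is held (contact force between plunger and carriage between 6 and 14 N and value of joint clamp below 0.06 rad and linear speed of carriage below 0.01 m/s); the robot touches nothing.
It fails at once if the plunger bears on the carriage with over 20 N (contact force between plunger and carriage above 20 N).
It fails at once if the fingers press on the end block with over 20 N (contact force between the fingers and block above 20 N).
It fails at once if a loose part beside the fixture is moved more than 20 mm (distance of any of fitting_a, fitting_b, spare_bumper, pivot_pin from where it was at the start of the episode above 0.02 m).
It also fails if it takes over 67 s, if anything falls off the work surface, if the arm or the gripper's body presses on something with over 40 N, if the wrist force passes 120 N, or if a joint passes its speed limit or range.

## Working session

There is one attempt and no reset: what is moved stays moved. The work goes in short steps, Python scripts to look and compute and a tool call to move; the robot and the scene stay as the last step left them, time stands still between calls to the robot, and variables do not carry over. Pictures are saved under pics/ and viewed, at most 10 in all, crops included, and the job is handed in when it is done.

Besides the shell and the picture viewer there is one more tool, called in YAML: its name, and indented under it one key for each argument. move_arm: Moves the arm, as the interface text tells. Its arguments: {"type":"object","properties":{"rows":{"type":"array","items":{"type":"array","items":{"type":"number"}}}},"required":["rows"]}

```bash
mkdir -p pics
python3 - <<'E'
from plant import manip
import cv2,pickle
d={}
for n in("scene","top"):
    f=manip.grab_frame(n);d[n]=f;cv2.imwrite(f"pics/{n}0.png",f["img"]);print(n,f["mtx"].tolist(),f["R"].round(4).tolist(),f["t"].round(4).tolist())
pickle.dump(d,open("f0.pkl","wb"))
print(manip.state(),manip.tip_reach)
E
```

```text
scene [[421.61542091700096, 0.0, 318.2517511150342], [0.0, 421.61542091700096, 200.40331476664576], [0.0, 0.0, 1.0]] [[-0.5405, 0.8413, -0.014], [0.5035, 0.3101, -0.8064], [-0.6741, -0.4429, -0.5912]] [0.3489, -0.2369, 1.1019]
top [[510.8820645997887, 0.0, 322.66021130486365], [0.0, 510.8820645997887, 195.02525197736605], [0.0, 0.0, 1.0]] [[0.004, -0.9998, 0.0201], [-0.9974, -0.0054, -0.0719], [0.072, -0.0198, -0.9972]] [-0.062, 0.6369, 0.9797]
{'time': 0.1, 'joint_pos': array([ 1.20500957e+00,  5.33273536e-02,  1.61415271e+00, -3.63396030e-05,
        1.47598440e+00, -1.18996732e-01]), 'joint_vel': array([-0.00034599, -0.00150357, -0.00240089, -0.00024843, -0.00057803,
       -0.00175151]), 'joint_efforts': array([ 7.98740311e-04, -3.94900739e+01, -3.71365213e+01, -1.01634191e-04,
        3.87377993e-03,  6.61911326e-07]), 'tool_pos': array([0.15250107, 0.60556947, 0.24916566]), 'tool_rot': array([-2.07082725e-04,  1.23080330e-01,  9.92396270e-01, -9.12885998e-04]), 'contact_force': array([ 0.47565689, -0.36704849, -0.06335516]), 'ft_torque': array([-0.01229392,  0.02600947, -0.00584266]), 'grasp_force': 0.0, 'gripper_width': 1.001799062277548} 0.019
```

View pics/scene0.png

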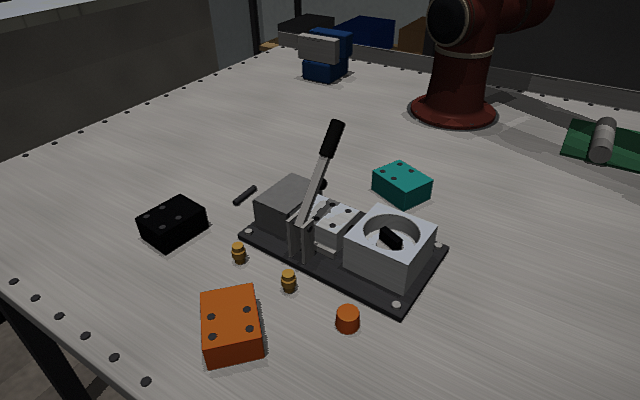

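View pics/top0.png

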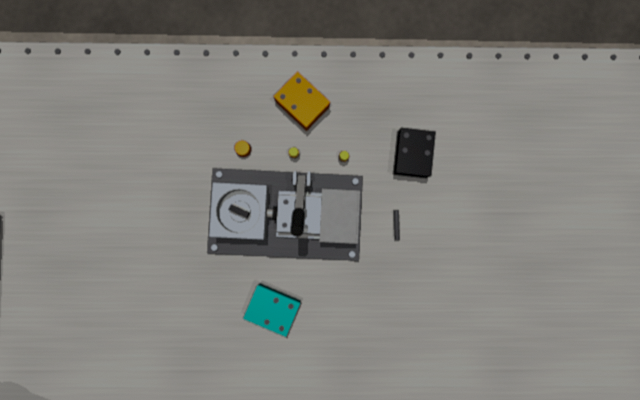

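Scene view: end block with the well at (390,240), black knob bar at (390,238), clamp grip at (331,138), carriage at (337,222), hood at (290,205). Top view: knob (240,211), clamp grip (298,222), plate corners (212,168), (363,175), (359,261), (207,253). The arm is out of both views. 

What could be taken for the wanted things:
- **Carriage:** the black block at scene (171,222), the orange (232,325) and the turquoise (402,184). The aluminium one on the plate is meant.
- **Grip:** the black pin at scene (245,195) and the black foot at (320,185). The thick cylinder at the arm's end is meant.
- **Knob:** only the black bar in the well.

Next is the close crop.

Run:
```python
import cv2,pickle,numpy as np
d=pickle.load(open("f0.pkl","rb"))
a=cv2.resize(d["top"]["img"][160:270,200:370],None,fx=4,fy=4,interpolation=cv2.INTER_CUBIC)
cv2.imwrite("pics/c1.png",cv2.convertScaleAbs(a,alpha=1.3))
open("h.py","w").write('''
import numpy as np
def ray_z(f,uv,z):
    R,t=np.array(f["R"]),np.array(f["t"]);c=-R.T@t
    d=R.T@np.linalg.solve(f["mtx"],[*uv,1.]);return c+d*(z-c[2])/d[2]
def tri(obs):
    A=[];b=[]
    for f,uv in obs:
        R,t=np.array(f["R"]),np.array(f["t"]);c=-R.T@t
        d=R.T@np.linalg.solve(f["mtx"],[*uv,1.]);d/=np.linalg.norm(d)
        P=np.eye(3)-np.outer(d,d);A.append(P);b.append(P@c)
    x=np.linalg.lstsq(np.vstack(A),np.hstack(b),rcond=None)[0]
    return x
''')
from h import *
T,S=d["top"],d["scene"]
print([ray_z(T,p,.012).round(4) for p in[(212,168),(363,175),(359,261),(207,253)]])
print("knob",tri([(T,(240,211)),(S,(391,238))]),"grip",tri([(T,(298,222)),(S,(331,138))]))
print("bumper",ray_z(T,(242,148),.026),"A",ray_z(T,(293,152),.034))
```

```text
[array([0.6906, 0.1607, 0.012 ]), array([ 0.6785, -0.1396,  0.012 ]), array([ 0.508 , -0.1314,  0.012 ]), array([0.5227, 0.1672, 0.012 ])]
knob [0.60329208 0.09937287 0.05260103] grip [ 0.58138873 -0.01571004  0.17579592]
bumper [0.72878446 0.10001864 0.026     ] A [ 7.20310799e-01 -5.12398662e-04  3.40000000e-02]
```

View pics/c1.png

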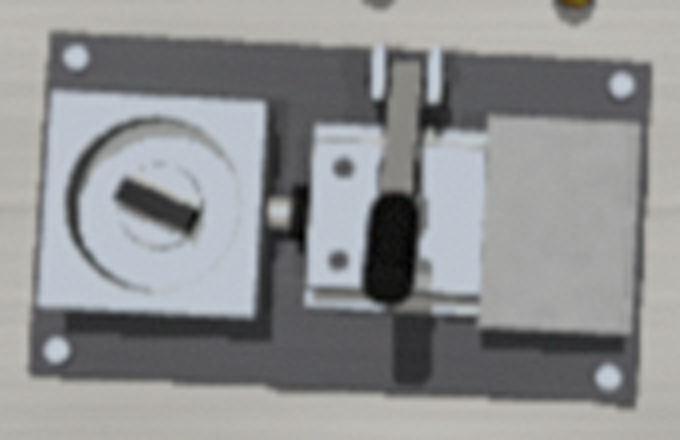

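The crop shows the knob bar's top centred at crop (158,206), which is top pixel (239.5,211.5), lying about 66° from world x. The clamp grip is the thick black cylinder at crop (390,247). The aluminium carriage between the pad (300,212) and the hood is the right one. I'm moving over the knob for the wrist camera.

move_arm:
  rows:
    - [-2.8, -1.9, 0, 0, 0, 0, 0]
    - [-2.8, -1.9, 0, 0, 0, 0, 0]
    - [-2.8, -1.9, 0, 0, 0, 0, 0]
    - [-2.8, -1.9, 0, 0, 0, 0, 0]
    - [-2.8, -1.9, 0, 0, 0, 0, 0]
    - [-2.8, -1.9, 0, 0, 0, 0, 0]
    - [-2.8, -1.9, 0, 0, 0, 0, -0.34]
    - [-2.8, -1.9, 0, 0, 0, 0, -0.34]
    - [-2.8, -1.9, 0, 0, 0, 0, -0.34]
    - [-2.8, -1.9, 0, 0, 0, 0, -0.34]
    - [-2.8, -1.9, 0, 0, 0, 0, -0.34]
    - [-2.8, -1.9, 0, 0, 0, 0, -0.34]
    - [-2.8, -1.9, 0, 0, 0, 0, -0.34]
    - [-2.8, -1.9, 0, 0, 0, 0, -0.34]
    - [-2.8, -1.9, 0, 0, 0, 0, -0.34]
    - [-2.8, -1.9, 0, 0, 0, 0, -0.34]
    - [-2.8, -1.9, 0, 0, 0, 0, -0.34]
    - [-2.8, -1.9, 0, 0, 0, 0, -0.34]
    - [-2.8, -1.9, 0, 0, 0, 0, -0.34]
    - [-2.8, -1.9, 0, 0, 0, 0, -0.34]

```text
time: 1.77
tool_pos: [0.6035, 0.0993, 0.2496]
tool_rot: [-0.0, 0.123, 0.992, -0.0]
contact_force: [-0.4, 0.6, 0.1]
gripper_width: 0.331
grasp_force: 0.0
```

move_arm:
  rows:
    - [0, 0, 0, 0, 0, 7.1, -0.34]
    - [0, 0, 0, 0, 0, 7.1, -0.34]
    - [0, 0, 0, 0, 0, 7.1, -0.34]
    - [0, 0, 0, 0, 0, 7.1, -0.34]
    - [0, 0, 0, 0, 0, 7.1, -0.34]
    - [0, 0, 0, 0, 0, 7.1, -0.34]
    - [0, 0, 0, 0, 0, 7.1, -0.34]
    - [0, 0, 0, 0, 0, 7.1, -0.34]
    - [0, 0, 0, 0, 0, 7.1, -0.34]
    - [0, 0, 0, 0, 0, 7.1, -0.34]
    - [0, 0, 0, 0, 0, 7.1, -0.34]
    - [0, 0, 0, 0, 0, 7.1, -0.34]
    - [0, 0, 0, 0, 0, 7.1, -0.34]
    - [0, 0, 0, 0, 0, 7.1, -0.34]
    - [0, 0, 0, 0, 0, 0, -0.34]
    - [0, 0, 0, 0, 0, 0, -0.34]
    - [0, 0, 0, 0, 0, 0, -0.34]

```text
time: 3.18
tool_pos: [0.6027, 0.1007, 0.2499]
tool_rot: [-0.0, 0.836, 0.549, -0.0]
contact_force: [-0.3, -0.2, -0.0]
gripper_width: 0.333
grasp_force: 0.0
```

Run:
```python
from plant import manip
import cv2,pickle
f=manip.grab_frame("wrist");pickle.dump(f,open("w1.pkl","wb"));cv2.imwrite("pics/w1.png",f["img"])
print(f["mtx"][0],f["R"].round(3).tolist(),(-f["R"].T@f["t"]).round(3))
```

```text
[357.86714389   0.         316.92676235] [[0.917, -0.398, -0.0], [-0.377, -0.87, 0.318], [-0.127, -0.292, -0.948]] [0.635 0.175 0.373]
```

View pics/w1.png

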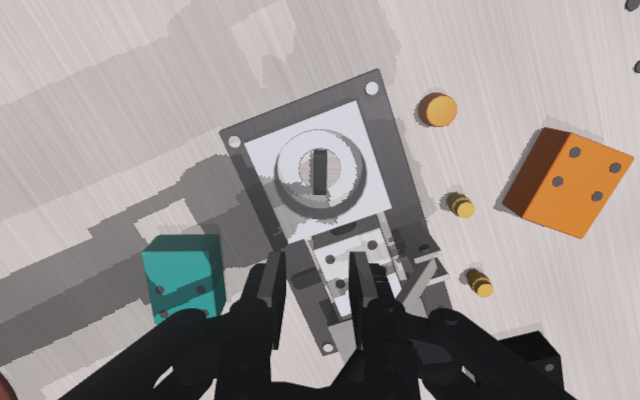

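The wrist view shows the knob bar upright in the image, centred at about (320,171), so it lies along tool x. The fingers point at the carriage area lower down, and the pads are at columns 270 and 362. Next I'm locating the bar precisely by thresholding in the wrist and top views.

Run:
```python
from plant import manip
import cv2,pickle,numpy as np
from h import *
W=pickle.load(open("w1.pkl","rb"));d=pickle.load(open("f0.pkl","rb"));T,S=d["top"],d["scene"]
def blob(f,r,th=60):
    u0,v0,u1,v1=r;g=f["img"][v0:v1,u0:u1].max(2)
    n,l,s,c=cv2.connectedComponentsWithStats((g<th).astype(np.uint8))
    for i in range(1,n):
        if s[i,4]>30:
            rr=cv2.minAreaRect(np.argwhere(l==i)[:,::-1].astype(np.float32));print(s[i],c[i]+[u0,v0],rr)
    print(g.min())
blob(W,(300,140,340,205));blob(T,(222,200,258,225),70);blob(S,(370,220,412,256))
# knob: sampled row profiles in wrist image for the top face edges
print(W["img"][150:195:11,306:336].max(2))
for z in(.056,.066):
    print(z,"W",ray_z(W,(320,171),z),"T",ray_z(T,(239.5,211.5),z))
a=ray_z(W,(320,150),.066);b=ray_z(W,(320,194),.066);print("len",np.linalg.norm(a-b),"ang",np.degrees(np.arctan2(*(a-b)[1::-1])))
print(tri([(W,(320,171)),(T,(239.5,211.5))]))
print(manip.state()["tool_pos"],manip.state()["ft_torque"])
```

```text
62
[  7   5  21  13 125] [239.08  211.144] ((16.93814468383789, 11.139175415039062), (20.713062286376953, 5.990542411804199), 23.96249008178711)
18
[35  0  7 17 54] [409.35185185 228.7962963 ] ((38.0, 8.0), (16.0, 6.0), 90.0)
[  9   6  24  24 360] [390.02222222 238.37777778] ((20.251724243164062, 18.779312133789062), (29.647239685058594, 14.449914932250977), 41.633541107177734)
0
[[220 220 220 194 158 161 185 151  85  75  77  82  83  82  83  91  94  91
   87  78 115 159 159 157 201 220 220 220 220 220]
 [190 187 184 149 115 116 115  93  76  78  78  78  79  79  79  79  80  80
   82  80  82 154 188 187 188 188 187 187 188 187]
 [184 184 185 150 115 116 116  92  73  75  76  76  77  76  77  76  77  77
   77  76  94 160 187 187 187 187 188 188 189 188]
 [186 187 189 182 148 118 117  93  72  74  74  74  74  73  73  74  73  75
   74  74 124 174 191 190 190 190 190 190 195 213]
 [161 143 143 155 160 146 131 102  75  69  64  65  64  63  64  64  63  64
   63  77 115 131 131 143 194 218 220 218 218 218]]
0.056 W [0.60503217 0.09981744 0.056     ] T [0.60273754 0.09869702 0.056     ]
0.066 W [0.60596688 0.10218727 0.066     ] T [0.60234712 0.09727337 0.066     ]
len 0.04010767855210133 ang 66.6995958300669
[0.60376143 0.099042   0.05148686]
[0.60277107 0.10074625 0.25005059] [-0.03824171  0.00341838  0.0739111 ]
```

move_arm:
  rows:
    - [-0.1, 0.2, 3, 0, 0, 0, -0.34]
    - [0, 0, 3, 0, 0, 0, -0.34]
    - [0, 0, 3, 0, 0, 0, -0.34]
    - [0, 0, 2.5, 0, 0, 0, -0.34]
    - [0, 0, 2, 0, 0, 0, -0.34]
    - [0, 0, 1, 0, 0, 0, -0.34]
    - [0, 0, 1, 0, 0, 0, -0.34]
    - [0, 0, 0.5, 0, 0, 0, -0.34]
    - [0, 0, 0.5, 0, 0, 0, -0.34]
    - [0, 0, 0.5, 0, 0, 0, -0.34]
    - [0, 0, 0.5, 0, 0, 0, -0.34]
    - [0, 0, 0, 0, 0, 0, -0.34]
    - [0, 0, 0, 0, 0, 0, -0.34]

```text
time: 4.32
tool_pos: [0.6044, 0.0991, 0.0755]
tool_rot: [0.0, 0.836, 0.548, 0.0]
contact_force: [0.1, -0.3, -0.5]
gripper_width: 0.328
grasp_force: 0.0
```

Run:
```python
from plant import manip
import cv2,pickle
f=manip.grab_frame("wrist");g=manip.grab_frame("scene")
cv2.imwrite("pics/w2.png",cv2.hconcat([cv2.resize(f["img"][100:,160:480],(400,375)),cv2.resize(g["img"][120:320,250:463],(400,375))]))
print(manip.state()["tool_pos"],manip.state()["ft_torque"],manip.state()["contact_force"])
```

```text
[0.60470659 0.09905793 0.07587676] [-0.00940652  0.02219438  0.0095224 ] [-0.33555979  0.47258503 -0.31248467]
```

View pics/w2.png

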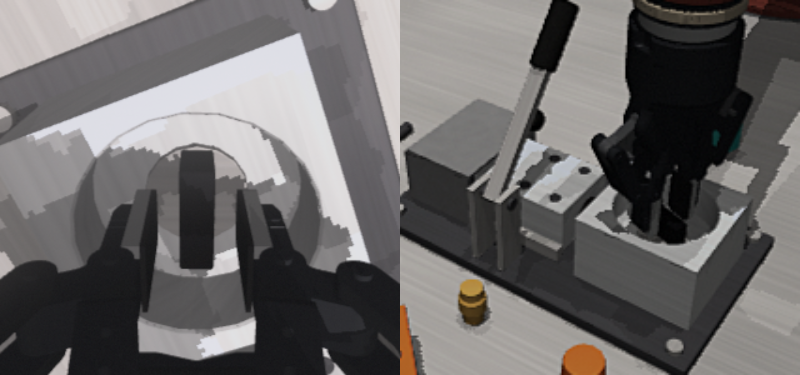

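The bar sits between the fingers: it is centred at column 197 in the left panel, with inner finger faces at 155 and 237. The clamp is well clear. I'll go down 5 mm more and close.

move_arm:
  rows:
    - [0, 0, 0.2, 0, 0, 0, -0.34]
    - [0, 0, 0.2, 0, 0, 0, -0.34]
    - [0, 0, 0.1, 0, 0, 0, -0.34]
    - [0, 0, 0, 0, 0, 0, -0.34]
    - [0, 0, 0, 0, 0, 0, -0.5]
    - [0, 0, 0, 0, 0, 0, -0.6]
    - [0, 0, 0, 0, 0, 0, -0.65]
    - [0, 0, 0, 0, 0, 0, -0.7]
    - [0, 0, 0, 0, 0, 0, -0.75]
    - [0, 0, 0, 0, 0, 0, -0.8]
    - [0, 0, 0, 0, 0, 0, -0.9]
    - [0, 0, 0, 0, 0, 0, -0.9]
    - [0, 0, 0, 0, 0, 0, -0.9]

```text
time: 5.5
tool_pos: [0.6045, 0.099, 0.0706]
tool_rot: [0.0, 0.837, 0.548, 0.0]
contact_force: [0.1, 0.1, 2.5]
gripper_width: 0.119
grasp_force: 59.4
```

```bash
cat > st.py <<'E'
from plant import manip
import numpy as np
s=manip.state();q=s["tool_rot"];print("t",round(s["time"],2),s["tool_pos"].round(4),"yaw",round(np.degrees(2*np.arctan2(q[2],q[1])),2),"tq",s["ft_torque"].round(3),"F",s["contact_force"].round(1),"w",round(s["gripper_width"],3),"g",s["grasp_force"],"eff",s["joint_efforts"].round(3),"q6",s["joint_pos"][5])
E
python3 st.py
```

```text
t 5.5 [0.6045 0.099  0.0706] yaw 66.45 tq [-0.06   0.135 -0.167] F [0.1 0.1 2.5] w 0.119 g 59.406614899635315 eff [ 3.0400e-01 -3.9803e+01 -3.1703e+01  1.3000e-02 -1.9700e-01 -1.6200e-01] q6 0.4519629726980296
```

move_arm:
  rows:
    - [0, 0, 0, 0, 0, 1, -0.9]
    - [0, 0, 0, 0, 0, 1, -0.9]
    - [0, 0, 0, 0, 0, 1, -0.9]
    - [0, 0, 0, 0, 0, 1, -0.9]
    - [0, 0, 0, 0, 0, 1, -0.9]
    - [0, 0, 0, 0, 0, 1, -0.9]

```text
time: 6.0
tool_pos: [0.6044, 0.0991, 0.0706]
tool_rot: [0.0, 0.864, 0.503, 0.0]
contact_force: [-2.0, 0.4, 4.8]
gripper_width: 0.123
grasp_force: 59.7
```

```bash
python3 st.py
```

```text
t 6.0 [0.6044 0.0991 0.0706] yaw 60.37 tq [-0.08   0.293  0.174] F [-2.   0.4  4.8] w 0.123 g 59.70770180225372 eff [-1.2800e-01 -3.8558e+01 -3.1122e+01  1.2900e-01 -5.0300e-01 -7.0000e-03] q6 0.5582138364236741
```

move_arm:
  rows:
    - [0, 0, 0, 0, 0, 1, -0.9]
    - [0, 0, 0, 0, 0, 1, -0.9]
    - [0, 0, 0, 0, 0, 1, -0.9]
    - [0, 0, 0, 0, 0, 1, -0.9]
    - [0, 0, 0, 0, 0, 1, -0.9]
    - [0, 0, 0, 0, 0, 1, -0.9]

```text
time: 6.5
tool_pos: [0.6043, 0.0991, 0.0706]
tool_rot: [-0.0, 0.89, 0.457, -0.0]
contact_force: [-2.7, -0.2, 5.1]
gripper_width: 0.12
grasp_force: 59.9
```

```bash
python3 st.py
```

```text
t 6.5 [0.6043 0.0991 0.0706] yaw 54.37 tq [-0.017  0.39   0.207] F [-2.7 -0.2  5.1] w 0.12 g 59.87876057624817 eff [-3.1900e-01 -3.8191e+01 -3.1065e+01  7.2000e-02 -6.5800e-01 -6.0000e-03] q6 0.6629600873071152
```

move_arm:
  rows:
    - [0, 0, 0, 0, 0, 1, -0.9]
    - [0, 0, 0, 0, 0, 1, -0.9]
    - [0, 0, 0, 0, 0, 1, -0.9]
    - [0, 0, 0, 0, 0, 1, -0.9]

```text
time: 6.83
tool_pos: [0.6042, 0.0991, 0.0706]
tool_rot: [-0.0, 0.905, 0.425, -0.0]
contact_force: [-2.3, 0.3, 6.0]
gripper_width: 0.122
grasp_force: 59.9
```

```bash
python3 st.py
```

```text
t 6.83 [0.6042 0.0991 0.0706] yaw 50.36 tq [-0.011  0.456  0.174] F [-2.3  0.3  6. ] w 0.122 g 59.91749346256256 eff [-4.3700e-01 -3.8127e+01 -3.1104e+01  3.9000e-02 -7.1300e-01  3.0000e-03] q6 0.7327609810177472
```

move_arm:
  rows:
    - [0, 0, 0, 0, 0, 1, -0.9]
    - [0, 0, 0, 0, 0, 1, -0.9]
    - [0, 0, 0, 0, 0, 1, -0.9]
    - [0, 0, 0, 0, 0, 1, -0.9]

```text
time: 7.17
tool_pos: [0.6042, 0.0992, 0.0706]
tool_rot: [-0.0, 0.919, 0.394, -0.0]
contact_force: [-3.0, 0.4, 6.3]
gripper_width: 0.122
grasp_force: 59.9
```

```bash
python3 st.py
```

```text
t 7.17 [0.6042 0.0992 0.0706] yaw 46.37 tq [0.032 0.481 0.15 ] F [-3.   0.4  6.3] w 0.122 g 59.93416428565979 eff [-5.5000e-01 -3.8065e+01 -3.1141e+01  0.0000e+00 -7.6600e-01  5.0000e-03] q6 0.802582990883716
```

move_arm:
  rows:
    - [0, 0, 0, 0, 0, 1, -0.9]
    - [0, 0, 0, 0, 0, 1, -0.9]
    - [0, 0, 0, 0, 0, 1, -0.9]
    - [0, 0, 0, 0, 0, 1, -0.9]

```text
time: 7.5
tool_pos: [0.6041, 0.0993, 0.0706]
tool_rot: [-0.0, 0.932, 0.361, -0.0]
contact_force: [-3.2, -0.6, 5.5]
gripper_width: 0.123
grasp_force: 60.0
```

```bash
python3 st.py
```

```text
t 7.5 [0.6041 0.0993 0.0706] yaw 42.37 tq [0.04  0.497 0.151] F [-3.2 -0.6  5.5] w 0.123 g 59.955613017082214 eff [-6.7000e-01 -3.8009e+01 -3.1174e+01 -4.2000e-02 -8.1400e-01  5.0000e-03] q6 0.8723828930370767
```

move_arm:
  rows:
    - [0, 0, 0, 0, 0, 1, -0.9]
    - [0, 0, 0, 0, 0, 1, -0.9]
    - [0, 0, 0, 0, 0, 1, -0.9]
    - [0, 0, 0, 0, 0, 1, -0.9]

```text
time: 7.83
tool_pos: [0.6041, 0.0993, 0.0706]
tool_rot: [-0.0, 0.944, 0.329, -0.0]
contact_force: [-2.9, 1.4, 6.5]
gripper_width: 0.122
grasp_force: 60.0
```

```bash
python3 st.py
```

```text
t 7.83 [0.6041 0.0993 0.0706] yaw 38.37 tq [0.086 0.602 0.196] F [-2.9  1.4  6.5] w 0.122 g 59.97361958026886 eff [-7.9900e-01 -3.7958e+01 -3.1205e+01 -8.8000e-02 -8.5800e-01  5.0000e-03] q6 0.9421980254943393
```

```bash
cat >> st.py <<'E'
import pickle
y=np.degrees(2*np.arctan2(q[2],q[1]))
pickle.dump((y,s["ft_torque"][2],manip.grab_frame("top")["img"],manip.grab_frame("scene")["img"],[(manip.grab_frame("wrist")["img"])][0]),open(f"log_{s['time']:06.2f}.pkl","wb"))
E
python3 st.py
```

```text
t 7.83 [0.6041 0.0993 0.0706] yaw 38.37 tq [0.086 0.602 0.196] F [-2.9  1.4  6.5] w 0.122 g 59.97361958026886 eff [-7.9900e-01 -3.7958e+01 -3.1205e+01 -8.8000e-02 -8.5800e-01  5.0000e-03] q6 0.9421980254943393
```

move_arm:
  rows:
    - [0, 0, 0, 0, 0, 1, -0.9]
    - [0, 0, 0, 0, 0, 1, -0.9]
    - [0, 0, 0, 0, 0, 1, -0.9]

```text
time: 8.23
tool_pos: [0.604, 0.0994, 0.0706]
tool_rot: [-0.0, 0.953, 0.304, -0.0]
contact_force: [-3.9, 0.2, 6.6]
gripper_width: 0.12
grasp_force: 60.0
```

```bash
python3 st.py
```

```text
t 8.23 [0.604  0.0994 0.0706] yaw 35.37 tq [0.103 0.557 0.181] F [-3.9  0.2  6.6] w 0.12 g 59.96859312057495 eff [ -0.888 -37.926 -31.226  -0.131  -0.89    0.   ] q6 0.9945591915924342
```

move_arm:
  rows:
    - [0, 0, 0, 0, 0, 1, -0.9]
    - [0, 0, 0, 0, 0, 1, -0.9]
    - [0, 0, 0, 0, 0, 1, -0.9]

```text
time: 8.63
tool_pos: [0.604, 0.0994, 0.0706]
tool_rot: [-0.0, 0.96, 0.279, -0.0]
contact_force: [-2.1, 1.6, 6.3]
gripper_width: 0.12
grasp_force: 60.0
```

```bash
python3 st.py
```

```text
t 8.63 [0.604  0.0994 0.0706] yaw 32.37 tq [0.222 0.621 0.158] F [-2.1  1.6  6.3] w 0.12 g 59.97970640659332 eff [ -0.99  -37.894 -31.245  -0.169  -0.917   0.   ] q6 1.0469041620120214
```

move_arm:
  rows:
    - [0, 0, 0, 0, 0, 1, -0.9]
    - [0, 0, 0, 0, 0, 1, -0.9]
    - [0, 0, 0, 0, 0, 1, -0.9]

```text
time: 9.03
tool_pos: [0.604, 0.0995, 0.0706]
tool_rot: [-0.001, 0.967, 0.254, -0.0]
contact_force: [-3.1, 1.0, 6.0]
gripper_width: 0.121
grasp_force: 60.0
```

```bash
python3 st.py
python3 - <<'E'
import pickle,glob,cv2,numpy as np
d=pickle.load(open("f0.pkl","rb"))
im=pickle.load(open(sorted(glob.glob("log_*"))[-1],"rb"))
a=im[2][180:250,250:350];b=im[3][170:290,290:410]
cv2.imwrite("pics/c3.png",cv2.hconcat([cv2.resize(a,(514,360)),cv2.resize(b,(280,360))[:,:280]]))
E
```

```text
t 9.03 [0.604  0.0995 0.0706] yaw 29.37 tq [0.19  0.605 0.186] F [-3.1  1.   6. ] w 0.121 g 59.9903279542923 eff [ -1.093 -37.864 -31.262  -0.208  -0.942   0.   ] q6 1.0992254830542931
```

View pics/c3.png

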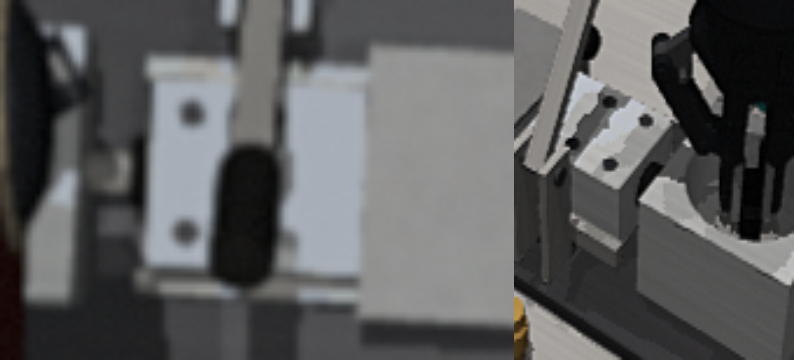

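The view shows the carriage front face at crop column 150, still touching the black pad (140,160). The clamp grip is at (247,215), and the holes at (190,112) and (186,230) can be tracked. I'm measuring carriage travel from those holes.

```bash
cat > trk.py <<'E'
import pickle,glob,cv2,numpy as np
d=pickle.load(open("f0.pkl","rb"));T,S=d["top"],d["scene"]
from h import ray_z
ex=np.array([-.045,-.999])
def hole(img,p,r=6):
    for _ in range(6):
        x,y=np.round(p).astype(int);g=img[y-r:y+r+1,x-r:x+r+1].astype(float).mean(2)
        w=np.clip(np.percentile(g,60)-g-25,0,None);v,u=np.mgrid[y-r:y+r+1,x-r:x+r+1]
        m=(u-p[0])**2+(v-p[1])**2<r*r;w=w*m;p=np.array([(w*u).sum(),(w*v).sum()])/w.sum()
    return p
def pos(f,img,ps,r):return np.mean([ray_z(f,hole(img,np.array(p,float),r),.056)[:2] for p in ps],0)@ex*1000
tp=[(286,202),(284.5,225)];b=pos(T,T["img"],tp,5)
for f in sorted(glob.glob("log_*")):
    y,tq,a,s,w=pickle.load(open(f,"rb"));k=np.radians(66.45-y)
    print(f[4:10],"knob",round(k,3),"plunger mm",round(8*k,2),"carriage",round(pos(T,a,tp,5)-b,2),"tq",tq.round(3))
E
python3 trk.py
```

```text
007.83 knob 0.49 plunger mm 3.92 carriage 1.57 tq 0.196
008.23 knob 0.542 plunger mm 4.34 carriage 2.21 tq 0.181
008.63 knob 0.595 plunger mm 4.76 carriage 2.88 tq 0.158
009.03 knob 0.647 plunger mm 5.18 carriage 3.16 tq 0.186
```

move_arm:
  rows:
    - [0, 0, 0, 0, 0, 1, -0.9]
    - [0, 0, 0, 0, 0, 1, -0.9]
    - [0, 0, 0, 0, 0, 1, -0.9]

```text
time: 9.43
tool_pos: [0.6039, 0.0995, 0.0706]
tool_rot: [-0.001, 0.974, 0.228, -0.0]
contact_force: [-3.6, 2.0, 5.2]
gripper_width: 0.124
grasp_force: 60.0
```

```bash
python3 st.py
```

```text
t 9.43 [0.6039 0.0995 0.0706] yaw 26.37 tq [0.146 0.586 0.227] F [-3.6  2.   5.2] w 0.124 g 59.99966382980347 eff [-1.2130e+00 -3.7840e+01 -3.1277e+01 -2.4300e-01 -9.6300e-01  1.4000e-02] q6 1.1515838734530852
```

move_arm:
  rows:
    - [0, 0, 0, 0, 0, 1, -0.9]
    - [0, 0, 0, 0, 0, 1, -0.9]
    - [0, 0, 0, 0, 0, 1, -0.9]

```text
time: 9.83
tool_pos: [0.6039, 0.0996, 0.0706]
tool_rot: [-0.001, 0.979, 0.203, -0.0]
contact_force: [-3.9, 1.4, 6.4]
gripper_width: 0.12
grasp_force: 60.0
```

```bash
python3 st.py
```

```text
t 9.83 [0.6039 0.0996 0.0706] yaw 23.37 tq [0.256 0.636 0.231] F [-3.9  1.4  6.4] w 0.12 g 60.009498596191406 eff [-1.3320e+00 -3.7817e+01 -3.1290e+01 -2.8000e-01 -9.8200e-01  2.6000e-02] q6 1.2039400006899372
```

move_arm:
  rows:
    - [0, 0, 0, 0, 0, 1, -0.9]
    - [0, 0, 0, 0, 0, 1, -0.9]
    - [0, 0, 0, 0, 0, 1, -0.9]

```text
time: 10.23
tool_pos: [0.6039, 0.0996, 0.0706]
tool_rot: [-0.001, 0.984, 0.177, -0.001]
contact_force: [-3.9, 2.6, 6.8]
gripper_width: 0.124
grasp_force: 60.0
```

```bash
python3 st.py
```

```text
t 10.23 [0.6039 0.0996 0.0706] yaw 20.37 tq [0.202 0.606 0.193] F [-3.9  2.6  6.8] w 0.124 g 60.018877387046814 eff [ -1.45  -37.799 -31.301  -0.317  -0.997   0.038] q6 1.2562541429367091
```

move_arm:
  rows:
    - [0, 0, 0, 0, 0, 1, -0.9]
    - [0, 0, 0, 0, 0, 1, -0.9]
    - [0, 0, 0, 0, 0, 1, -0.9]

```text
time: 10.63
tool_pos: [0.6039, 0.0997, 0.0706]
tool_rot: [-0.001, 0.989, 0.151, -0.001]
contact_force: [-3.6, 2.5, 6.3]
gripper_width: 0.119
grasp_force: 60.0
```

```bash
python3 st.py; python3 trk.py
```

```text
t 10.63 [0.6039 0.0997 0.0706] yaw 17.38 tq [0.281 0.652 0.237] F [-3.6  2.5  6.3] w 0.119 g 60.026816725730896 eff [ -1.573 -37.783 -31.311  -0.356  -1.01    0.051] q6 1.3086053689035653
007.83 knob 0.49 plunger mm 3.92 carriage 1.57 tq 0.196
008.23 knob 0.542 plunger mm 4.34 carriage 2.21 tq 0.181
008.63 knob 0.595 plunger mm 4.76 carriage 2.88 tq 0.158
009.03 knob 0.647 plunger mm 5.18 carriage 3.16 tq 0.186
009.43 knob 0.7 plunger mm 5.6 carriage 3.14 tq 0.227
009.83 knob 0.752 plunger mm 6.02 carriage 3.13 tq 0.231
010.23 knob 0.804 plunger mm 6.43 carriage 3.15 tq 0.193
010.63 knob 0.856 plunger mm 6.85 carriage 3.13 tq 0.237
```

The carriage stopped at about 0.64 rad. The joint 6 effort climbs by 0.24 N m/rad from there, as predicted, so the force is now about 6.5 N. Another 6° gives about 10 N.

move_arm:
  rows:
    - [0, 0, 0, 0, 0, 1, -0.9]
    - [0, 0, 0, 0, 0, 1, -0.9]
    - [0, 0, 0, 0, 0, 1, -0.9]
    - [0, 0, 0, 0, 0, 1, -0.9]
    - [0, 0, 0, 0, 0, 1, -0.9]
    - [0, 0, 0, 0, 0, 1, -0.9]

```text
time: 11.28
tool_pos: [0.6039, 0.0998, 0.0706]
tool_rot: [-0.001, 0.995, 0.099, -0.001]
contact_force: [-3.3, 2.7, 7.1]
gripper_width: 0.12
grasp_force: 60.0
```

```bash
python3 st.py
```

```text
t 11.28 [0.6039 0.0998 0.0706] yaw 11.38 tq [0.34  0.608 0.267] F [-3.3  2.7  7.1] w 0.12 g 60.04602670669556 eff [ -1.823 -37.764 -31.322  -0.432  -1.026   0.079] q6 1.4132425724067925
```

move_arm:
  rows:
    - [0, 0, 0, 0, 0, 0, -0.9]
    - [0, 0, 0, 0, 0, 0, -0.9]
    - [0, 0, 0, 0, 0, 0, -0.9]
    - [0, 0, 0, 0, 0, 0, -0.9]
    - [0, 0, 0, 0, 0, 0, -0.9]
    - [0, 0, 0, 0, 0, 0, -0.7]
    - [0, 0, 0, 0, 0, 0, -0.6]
    - [0, 0, 0, 0, 0, 0, -0.5]
    - [0, 0, 0, 0, 0, 0, -0.4]
    - [0, 0, 0, 0, 0, 0, -0.4]
    - [0, 0, 0, 0, 0, 0, -0.4]

```text
time: 12.35
tool_pos: [0.6043, 0.0989, 0.0701]
tool_rot: [0.0, 0.995, 0.1, -0.0]
contact_force: [0.1, 0.2, 0.7]
gripper_width: 0.301
grasp_force: 0.0
```

```bash
python3 st.py;python3 trk.py | tail -2
```

```text
t 12.35 [0.6043 0.0989 0.0701] yaw 11.44 tq [-0.026 -0.025  0.013] F [0.1 0.2 0.7] w 0.301 g 0.0 eff [ 5.0000e-03 -4.1045e+01 -3.2447e+01 -0.0000e+00 -0.0000e+00  1.0000e-03] q6 1.4118989135078106
011.28 knob 0.961 plunger mm 7.69 carriage 3.16 tq 0.267
012.35 knob 0.96 plunger mm 7.68 carriage 3.18 tq 0.013
```

The force is about 9.9 N by the joint 6 effort (0.079/0.008) and the grip is released. I'll lift out, go above and inboard of the clamp arm, and shut the fingers there.

move_arm:
  rows:
    - [0, 0, -0.5, 0, 0, 0, -0.4]
    - [0, 0, -1, 0, 0, 0, -0.4]
    - [0, 0, -1.5, 0, 0, 0, -0.4]
    - [0, 0, -3, 0, 0, 0, -0.4]
    - [0, 0, -4, 0, 0, 0, -0.4]
    - [0, 0, -4, 0, 0, 0, -0.4]
    - [0, 0, -4, 0, 0, 0, -0.4]
    - [0, 0, 0, 0, 0, 7, -1]
    - [0, 0, 0, 0, 0, 7, -1]
    - [0.7, 3, 0, 0, 0, 0, -1]
    - [0.7, 3, 0, 0, 0, 0, -1]
    - [0.7, 3, 0, 0, 0, 0, -1]
    - [0.6, 2.5, 0, 0, 0, 0, -1]
    - [0, 0, 0, 0, 0, 0, -1]
    - [0, 0, 0, 0, 0, 0, -1]

```text
time: 13.75
tool_pos: [0.6264, -0.0182, 0.2513]
tool_rot: [-0.0, 1.0, -0.023, 0.001]
contact_force: [0.8, -0.1, -0.5]
gripper_width: 0.0
grasp_force: 0.0
```

```bash
python3 st.py; python3 trk.py|tail -1
python3 - <<'E'
import pickle,glob,cv2
y,tq,a,s,w=pickle.load(open(sorted(glob.glob("log_*"))[-1],"rb"))
cv2.imwrite("pics/c4.png",cv2.hconcat([cv2.resize(s[80:280,240:453],(400,375)),cv2.resize(w,(400,375))]))
E
```

```text
t 13.75 [ 0.6264 -0.0182  0.2513] yaw -2.67 tq [ 0.013 -0.013 -0.02 ] F [ 0.8 -0.1 -0.5] w 0.0 g 0.0 eff [-1.2550e+00 -3.9192e+01 -3.7199e+01 -1.1600e-01 -3.8000e-02 -3.3000e-02] q6 1.4695909322155565
012.35 knob 0.96 plunger mm 7.68 carriage 3.18 tq 0.013trk.py:9: RuntimeWarning: invalid value encountered in divide
  m=(u-p[0])**2+(v-p[1])**2<r*r;w=w*m;p=np.array([(w*u).sum(),(w*v).sum()])/w.sum()
trk.py:7: RuntimeWarning: invalid value encountered in cast
  x,y=np.round(p).astype(int);g=img[y-r:y+r+1,x-r:x+r+1].astype(float).mean(2)
trk.py:7: RuntimeWarning: overflow encountered in scalar subtract
  x,y=np.round(p).astype(int);g=img[y-r:y+r+1,x-r:x+r+1].astype(float).mean(2)
Traceback (most recent call last):
  File "trk.py", line 15, in <module>
    print(f[4:10],"knob",round(k,3),"plunger mm",round(8*k,2),"carriage",round(pos(T,a,tp,5)-b,2),"tq",tq.round(3))
                                                                               ~~~^^^^^^^^^^
  File "trk.py", line 11, in pos
    def pos(f,img,ps,r):return np.mean([ray_z(f,hole(img,np.array(p,float),r),.056)[:2] for p in ps],0)@ex*1000
                                                ~~~~^^^^^^^^^^^^^^^^^^^^^^^^^
  File "trk.py", line 8, in hole
    w=np.clip(np.percentile(g,60)-g-25,0,None);v,u=np.mgrid[y-r:y+r+1,x-r:x+r+1]
              ~~~~~~~~~~~~~^^^^^^
IndexError: index -1 is out of bounds for axis 0 with size 0
```

View pics/c4.png

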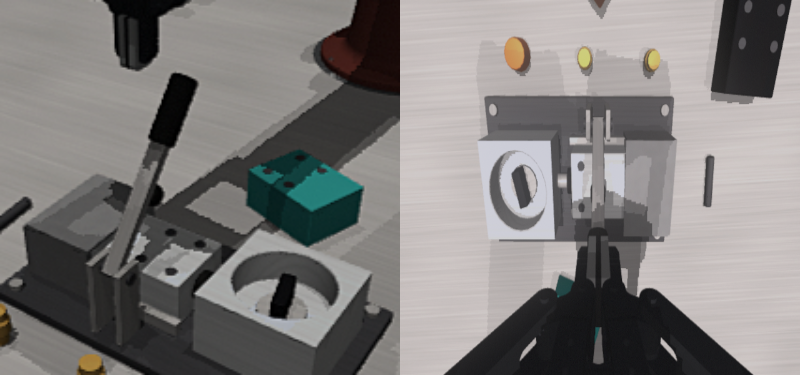

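The left panel shows the grip at (173,110) with the shut fingertips at (137,60), and the knob bar turned. The wrist panel shows the clamp arm at column 598, in line with the fingers at 597. Now I'll follow the arc down, stopping first at about 0.6 rad.

move_arm:
  rows:
    - [0, 0, 1.2, 0, 0, 0, -1]
    - [0, 0, 1.2, 0, 0, 0, -1]
    - [0, 0, 1.2, 0, 0, 0, -1]
    - [-0.6, 0, 0.3, 0, 0, 0, -1]
    - [-0.6, 0, 0.3, 0, 0, 0, -1]
    - [-0.6, 0, 0.3, 0, 0, 0, -1]
    - [-0.5, 0, 0.3, 0, 0, 0, -1]
    - [-0.5, 0, 0.4, 0, 0, 0, -1]
    - [-0.5, 0, 0.4, 0, 0, 0, -1]
    - [-0.5, 0, 0.4, 0, 0, 0, -1]
    - [-0.5, 0, 0.45, 0, 0, 0, -1]

```text
time: 14.82
tool_pos: [0.583, -0.0152, 0.186]
tool_rot: [0.0, 1.0, -0.022, 0.001]
contact_force: [0.5, -0.4, 0.8]
gripper_width: 0.002
grasp_force: 0.5
```

move_arm:
  rows:
    - [-0.4, 0, 0.5, 0, 0, 0, -1]
    - [-0.4, 0, 0.5, 0, 0, 0, -1]

```text
time: 14.98
tool_pos: [0.5747, -0.0148, 0.1754]
tool_rot: [0.0, 1.0, -0.022, -0.0]
contact_force: [0.1, 0.1, 0.7]
gripper_width: 0.003
grasp_force: 0.5
```

```bash
python3 st.py
python3 - <<'E'
import pickle,glob,cv2
y,tq,a,s,w=pickle.load(open(sorted(glob.glob("log_*"))[-1],"rb"))
cv2.imwrite("pics/c5.png",cv2.resize(s[80:280,240:453],(640,600)))
E
```

```text
t 14.98 [ 0.5747 -0.0148  0.1754] yaw -2.54 tq [ 0.054  0.063 -0.004] F [0.1 0.1 0.7] w 0.003 g 0.5169967305846512 eff [ 3.8000e-02 -3.4344e+01 -3.5300e+01 -1.0000e-02  6.7000e-02  7.0000e-03] q6 1.4600102215828465
```

View pics/c5.png

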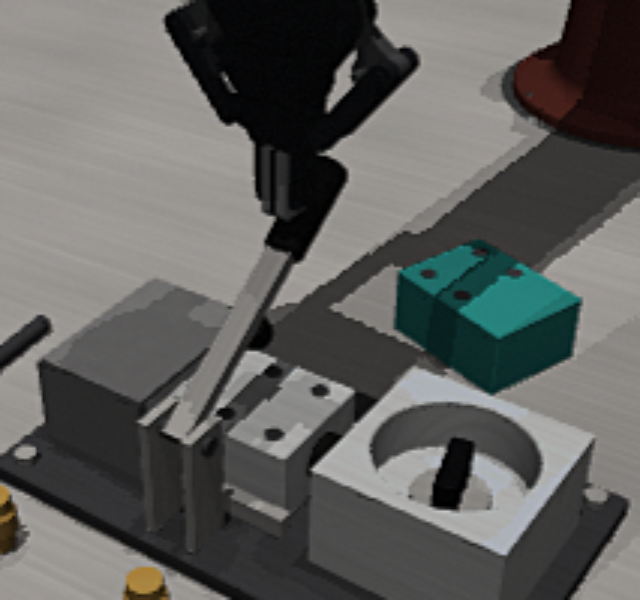

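The fingertips at (285,205) bear on the grip, and the arm is moving down with them. Continuing.

move_arm:
  rows:
    - [-0.4, 0, 0.5, 0, 0, 0, -1]
    - [-0.4, 0, 0.5, 0, 0, 0, -1]
    - [-0.3, 0, 0.5, 0, 0, 0, -1]
    - [-0.3, 0, 0.6, 0, 0, 0, -1]
    - [-0.3, 0, 0.6, 0, 0, 0, -1]
    - [-0.3, 0, 0.6, 0, 0, 0, -1]
    - [-0.2, 0, 0.6, 0, 0, 0, -1]
    - [-0.2, 0, 0.6, 0, 0, 0, -1]
    - [-0.2, 0, 0.6, 0, 0, 0, -1]
    - [-0.1, 0, 0.6, 0, 0, 0, -1]
    - [-0.1, 0, 0.3, 0, 0, 0, -1]
    - [0, 0, 0.3, 0, 0, 0, -1]
    - [0, 0, 0.3, 0, 0, 0, -1]

```text
time: 16.22
tool_pos: [0.5471, -0.0135, 0.1095]
tool_rot: [-0.0, 1.0, -0.022, -0.0]
contact_force: [-0.2, 0.4, 1.2]
gripper_width: 0.003
grasp_force: 0.4
```

move_arm:
  rows:
    - [0, 0, 0.2, 0, 0, 0, -1]
    - [0, 0, 0, 0, 0, 0, -1]

```text
time: 16.38
tool_pos: [0.5471, -0.0135, 0.1073]
tool_rot: [-0.0, 1.0, -0.022, -0.0]
contact_force: [-0.7, 0.4, -0.1]
gripper_width: 0.002
grasp_force: 0.0
```

move_arm:
  rows:
    - [0, 0, 0.1, 0, 0, 0, -1]
    - [0, 0, 0, 0, 0, 0, -1]

```text
time: 16.55
tool_pos: [0.5474, -0.0136, 0.1068]
tool_rot: [0.0, 1.0, -0.022, 0.0]
contact_force: [-0.8, 0.9, -1.1]
gripper_width: 0.004
grasp_force: 0.0
```

move_arm:
  rows:
    - [0, 0, 0.1, 0, 0, 0, -1]
    - [0, 0, 0, 0, 0, 0, -1]

```text
time: 16.72
tool_pos: [0.5474, -0.0136, 0.1059]
tool_rot: [0.0, 1.0, -0.022, 0.0]
contact_force: [-0.2, 0.4, -0.2]
gripper_width: 0.0
grasp_force: 0.1
```

move_arm:
  rows:
    - [0, 0, 0.1, 0, 0, 0, -1]
    - [0, 0, 0, 0, 0, 0, -1]

```text
time: 16.88
tool_pos: [0.5474, -0.0136, 0.105]
tool_rot: [0.0, 1.0, -0.022, 0.0]
contact_force: [0.2, 0.7, 0.9]
gripper_width: 0.004
grasp_force: 0.3
```

move_arm:
  rows:
    - [0, 0, 0.05, 0, 0, 0, -1]
    - [0, 0, 0, 0, 0, 0, -1]

```text
time: 17.05
tool_pos: [0.5475, -0.0136, 0.1049]
tool_rot: [0.0, 1.0, -0.022, 0.0]
contact_force: [-1.6, 0.5, 4.6]
gripper_width: 0.002
grasp_force: 2.2
```

The force is rising at the predicted level height, so the foot is seated. One small extra press, then up and clear.

move_arm:
  rows:
    - [0, 0, 0.05, 0, 0, 0, -1]
    - [0, 0, 0, 0, 0, 0, -1]
    - [0, 0, 0, 0, 0, 0, -1]
    - [0, 0, 0, 0, 0, 0, -1]

```text
time: 17.38
tool_pos: [0.5475, -0.0136, 0.1049]
tool_rot: [0.0, 1.0, -0.022, 0.0]
contact_force: [-2.9, 0.6, 6.5]
gripper_width: 0.003
grasp_force: 3.5
```

move_arm:
  rows:
    - [0, 0, -0.5, 0, 0, 0, -1]
    - [0, 0, -2, 0, 0, 0, -1]
    - [0, 0, -3, 0, 0, 0, -1]
    - [0, 0, -4, 0, 0, 0, -1]
    - [-3, 0, -3, 0, 0, 0, -1]
    - [-4, 0, -1, 0, 0, 0, -1]
    - [-3, 0, 0, 0, 0, 0, -1]
    - [0, 0, 0, 0, 0, 0, -1]
    - [0, 0, 0, 0, 0, 0, -1]
    - [0, 0, 0, 0, 0, 0, -1]

```text
time: 18.22
tool_pos: [0.4481, -0.0092, 0.2382]
tool_rot: [0.0, 1.0, -0.022, 0.0]
contact_force: [1.2, -0.7, 0.5]
gripper_width: 0.003
grasp_force: 0.0
```

```bash
python3 st.py
python3 - <<'E'
import pickle,glob,cv2
y,tq,a,s,w=pickle.load(open(sorted(glob.glob("log_*"))[-1],"rb"))
cv2.imwrite("pics/c6.png",cv2.hconcat([cv2.resize(s[100:340,200:456],(400,375)),cv2.resize(a[130:270,200:349],(400,375))]))
E
```

```text
t 18.22 [ 0.4481 -0.0092  0.2382] yaw -2.55 tq [ 0.031 -0.016  0.011] F [ 1.2 -0.7  0.5] w 0.003 g 0.0 eff [ 6.2000e-02 -2.1670e+01 -3.6935e+01 -1.0000e-03  3.6000e-02 -0.0000e+00] q6 1.4284298267242888
```

View pics/c6.png

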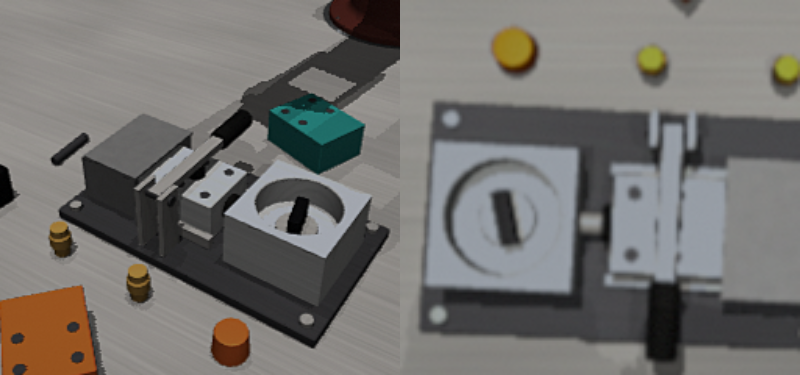

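The clamp is level over the carriage, with its grip at (232,125) in the left panel and (662,320) in the right. The pad at (605,222) is against the carriage, and the fittings, bumper and pin are where they started. Handing in.

```bash
python3 -c "
from plant import manip
print(manip.job_done())"
```

```text
the job is handed in; nothing more can be done
None
```

I turned the knob to about 0.96 rad, which put about 10 N on the homed carriage (estimated from wrist torque). I then pressed the clamp down level, released everything without disturbing the loose parts, and handed the job in at about 18 s; no verdict was returned.

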